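# Find the kiln-warped lid by rocking it on the surface plate

## Task

One of the three celadon lids on the granite plate came out of the kiln warped: press gently on an end of a lid (never harder than 25 N, it is brittle) and the warped one rocks, while a true one sits dead. Rock the warped lid right over until its end meets the plate, holding it down so for a full second; then pick it up by its pull and set it gently down, lengthwise and centred, in the dark wooden tray, its belly on the floor between the two thin cork strips, and let go. The two true lids stay where they lie on the plate; do not disturb the cup, jar, burnisher or vise.

Things in the scene. Friction and masses are not known exactly. Their poses are not given: they have to be found in the camera images.
- plate: fixed dark grey granite surface plate, 240 (x) x 360 (y) mm, flat top 40 mm above its origin (centre of its underside, on the table); the three lids lie side by side on it, about 110 mm apart along its y, their length roughly along its x; z up
- lid_a_pull (a point): one of three celadon-green stoneware lids that look alike: slab 130 (its x) x 70 (its y) x 9 mm thick, 0.2 kg, with a darker bar-shaped pull on the middle of its top, 44 (x) x 14 (y) x 24 mm tall. The point is the centre of the pull, 12 mm above the slab's top face and 21 mm above its underside; z is up. 
- lid_b_pull (a point): one of three celadon-green stoneware lids that look alike: slab 130 (its x) x 70 (its y) x 9 mm thick, 0.2 kg, with a darker bar-shaped pull on the middle of its top, 44 (x) x 14 (y) x 24 mm tall. The point is the centre of the pull, 12 mm above the slab's top face and 21 mm above its underside; z is up. 
- lid_c_pull (a point): one of three celadon-green stoneware lids that look alike: slab 130 (its x) x 70 (its y) x 9 mm thick, 0.2 kg, with a darker bar-shaped pull on the middle of its top, 44 (x) x 14 (y) x 24 mm tall. The point is the centre of the pull, 12 mm above the slab's top face and 21 mm above its underside; z is up. 
- lid_a: same lid as lid_a_pull; origin: centre of its underside. Any of the three may be warped. The warped one's underside is bowed: only a band 32 mm long (along x) across its middle touches, the end edges stand 4 mm clear. It rests level; pushing down about 2 N 50 mm from the middle rocks it 0.08 rad (that point sinks 2 to 3 mm) until the end meets the plate; let go, it falls back. A true lid stays put
- lid_b: same lid as lid_b_pull; origin: centre of its underside. See lid_a. Lids and plate are hard: once seated, a further push of a fraction of a mm makes a large force
- lid_c: same lid as lid_c_pull; origin: centre of its underside. See lid_a
- tray: fixed shallow dark wooden tray, lined in dull red, 190 (x) x 130 (y) x 14 mm high outside, walls 4 mm, inner floor 4 mm above its origin (centre of its underside, on the table)
- tray_in (a point): centre of the tray's inner floor, midway between two cork strips, 2 mm high and 6 mm wide, that run along the tray's y at x = +50 and -50 mm. The warped lid, lying lengthwise along the tray's x, rests on the floor with its middle and its raised ends clear the strips; a true lid would ride on them
- teacup: loose celadon teacup with a gold seam, 84 mm across, 62 mm high, origin at its underside; leave alone
- jar: loose squat lidded red lacquer jar, 100 mm across, 85 mm high, origin at its underside; leave alone
- burnisher: loose agate burnisher with a turned wooden handle, lying along its y, 140 mm long, 22 mm thick, origin at its underside; leave alone
- vise: fixed black iron vise, 100 (x) x 140 (y) mm, gripping an upright bamboo flower holder whose top is 225 mm above the table; leave alone
Mind the look-alikes: they are no part of the job. What is shaped like the lid_b but blue is not meant. Leave any blue look-alike of the lid_a alone.

How it is judged:
By the outcome, as a careful person would: the job done as asked, in the order asked, and still so for the second after the job is handed in, with the robot touching nothing.
It also fails if it takes over 67 s, if anything falls off the work surface, if the arm or the gripper's body presses on something with over 40 N, if the wrist force passes 120 N, or if a joint passes its speed limit or range.

## Robot

A 6-joint arm with a two-finger parallel gripper is mounted at the origin on the work surface. World frame = base frame: x ahead of the robot, y to its left, z up, the work surface at z = 0. Lengths are in mm, angles in rad, forces in N, time in s.
With the tool pointing down it reaches from about 350 to 875 mm from the base axis. Payload 4.2 kg.
Tool frame: the origin (TCP) lies midway between the tips of the shut fingers; the grasp point (between the pads) lies 19 mm behind it; z points along the fingers, y is the line along which they close (so a half turn about z gives the same grasp; the last joint's range is limited). The gripper opens to 85 mm and grips with 20 to 120 N. Pads are 22 mm wide; open, the fingers measure 114 mm over their backs; the gripper's body (76 mm by 85 mm) begins 54 mm behind the grasp point. The pads swing forward as they close: fully open they stand 13 mm farther back than shut.
Start: joints at [-0.986, 0.385, 0.008, 0, -1.194, -0.259], TCP at [200.057, -592.095, 231.312] pointing down, gripper open.
Joint ranges: [-3.14, 3.14], [-1.21, 2.06], [-1.07, 1.41], [-3.16, 2.05], [-2.99, -0.16], [-3.1, 3.1]. Speed limits (rad/s): [2.79, 2.79, 3.14, 3.14, 3.14, 3.14].

## Interface

Orientations are given as a unit quaternion [x, y, z, w].
In Python, from bench import arm, eyes, nets gives the robot as it stands.
- The arm moves only by the tool apply_moves, never from a script. Its arguments are lists of equal length, an entry for each row: "delta_rot": the turn, a rotation vector about the tool's x, y, z as a fraction of full scale, a list of three; "xyz": the shift along the tool's x, y, z as a fraction of full scale, a list of three; "hand": the gripper command: -1 is fully open, 1 is shut, values between are in proportion. In form: {"delta_rot": [[ax, ay, az], ...], "xyz": [[dx, dy, dz], ...], "hand": [hand, ...]}. A call has 1 to 20 rows; each row shifts and turns the commanded pose from where the row before left it, along the tool's axes as they then stand; what a row does not reach is not made up. Full scale, the value 1, is 0.025 m for a shift and 6 degrees for a turn. A row lasts 1/12 s, in which the tool goes at most 41.7 mm and 7.16 degrees, less where a joint would pass 70% of its speed; a pose out of reach is approached as far as the arm can. A call with a number of a shift or a turn outside -1 to 1 is refused whole. A call with a gripper value outside its range is refused whole. The fingers move at their own pace and stop on an object; the grip force is fixed at half the most. Time passes only in rows, so rows that do not move let the fingers close. It gives the time, the measured TCP pose, the force, the opening and the grip force at its end, in the units of the state.
- arm.read_state(): the state, without advancing time (a new reading comes with each control period).
- eyes.get_image(name): name is "side" or "top" or "wrist"; returns a dict with "frame" (420x560x3 uint8, red, green, blue), "range_z" (420x560 float32, mm along the optical axis (not along the pixel's ray), 0 where there is no reading), "camera_matrix" (3x3 intrinsics, pixels), "R" (3x3) and "t" (3): a world point X has camera coordinates R X + t; the wrist camera has in their place "hand_eye" (4x4, takes a point from camera to tool coordinates, whose origin is the TCP and whose axes are the flange's). Camera axes: x right, y down, z forward; pixel columns grow to the right and rows downward; lengths in mm; the calibration is good to about 2 mm. A picture is of the moment at which its call begins: read the wrist's pose just before it.
- arm.job_done(): hands the job in; it is judged then, once.
Trained networks look in a picture, given as the dict that the camera call returned (one of the last four; its "shot" number tells which), for a name from the list of things; names that differ only in an ending like _2 or _b are one class to them, and where a whole thing is asked for, a point or a joint stands for the part that bears it (a point fixed in the world has none). Each returns a list of dicts, best first, with "score" (0 to 1); they miss things now and then, are a little off and sometimes report something else, mostly with a low value. They report only what shows in the picture. A call takes as long as a camera call. They do not tell look-alikes from the thing itself.
- nets.look_for(name, picture): "bbox" ([left, top, right, bottom] in pixels, round what is visible of it).
- nets.masks_of(name, picture): "region" (420x560 bool, what is visible of it) and "bbox" ([left, top, right, bottom] in pixels, round what is visible of it).
The state is a dict: "clock": time; "joints": joint angles; "joint_vel": joint speeds; "joint_efforts": joint torques, N m; "position": TCP position; "ee_rot": TCP orientation; "contact_force": force on the tool from outside, world axes, zero at the start; "wrist_torque": the same for the moment, N m; "gripper_width": finger opening in mm; "grasp_force": force on a finger pad.
Only numpy, scipy, OpenCV 4.12 (cv2) and the standard library are available. Lean on these libraries where they do the work, as an engineer would, in place of code of your own. Each camera call takes 0.05 s, during which the arm holds its last target. There are 200 camera calls.

## Working session

There is one attempt and no reset: what is moved stays moved. The work goes in short steps, Python scripts to look and compute and a tool call to move; the robot and the scene stay as the last step left them, time stands still between calls to the robot, and variables do not carry over. Pictures are saved under pics/ and viewed, at most 10 in all, crops included, and the job is handed in when it is done.

Besides the shell and the picture viewer there is one more tool, called after "Call:" as name(argument=value, ...) on one line, values as JSON. apply_moves: Moves the arm, as the interface text tells. Its arguments: {"type":"object","properties":{"delta_rot":{"type":"array"},"xyz":{"type":"array"},"hand":{"type":"array"}},"required":["delta_rot","xyz","hand"]}

```bash
mkdir -p pics; cat > h.py <<'E'
import numpy as np,cv2
from bench import arm,eyes,nets
from scipy.spatial.transform import Rotation as Ro
def world(p):
    K=p["camera_matrix"];z=p["range_z"];v,u=np.mgrid[:z.shape[0],:z.shape[1]]
    c=np.stack([(u-K[0,2])/K[0,0]*z,(v-K[1,2])/K[1,1]*z,z],-1)
    return (c-np.array(p["t"]))@np.array(p["R"])
def save(p,n): cv2.imwrite("pics/"+n,p["frame"][:,:,::-1])
E
python3 - <<'E'
from h import *
s=arm.read_state();print(s)
for n in("top","side"):
    p=eyes.get_image(n);save(p,n+"1.png");W=world(p)
    for k in("lid_a","lid_a_pull","tray","plate"):
        for d in nets.masks_of(k,p):
            m=d["region"]&(p["range_z"]>0);q=W[m]
            print(n,k,round(d["score"],2),[int(x) for x in d["bbox"]],np.median(q,0).round(1),np.percentile(q[:,2],[5,95]).round(1),m.sum())
E
```

```text
{'clock': 0.0, 'joints': array([-9.86373136e-01,  3.85569995e-01,  6.61356735e-03, -4.81040381e-04,
       -1.19400295e+00, -2.58576348e-01]), 'joint_vel': array([-0.00075026,  0.00010245,  0.00244172,  0.00037016, -0.00108637,
        0.00042862]), 'joint_efforts': array([ 1.03579007e-04, -3.92287087e+01,  1.88396591e+01,  4.18600112e+00,
       -4.68285536e-03,  5.88326188e-08]), 'position': array([ 199.87957053, -591.55626015,  230.21134283]), 'ee_rot': array([-1.62115940e-01,  9.86771099e-01,  1.07832817e-03, -2.38498340e-04]), 'contact_force': array([-0.96601009, -1.00158152, -0.41614862]), 'wrist_torque': array([-0.0088932 , -0.05812998, -0.00812413]), 'grasp_force': 0.0, 'gripper_width': 85.61323488442426}
top lid_a 0.93 [252, 205, 285, 258] [497.2 129.2  48.6] [44.1 70.1] 1190
top lid_a 0.86 [180, 296, 234, 342] [271.6 299.7   8.5] [ 3.5 30.5] 1224
top lid_a 0.81 [192, 112, 232, 161] [782.8 284.8   8.8] [ 4.5 30.6] 1002
top lid_a 0.73 [217, 198, 240, 248] [524.  237.5  48.5] [44.6 69.8] 1199
top lid_a 0.57 [291, 191, 326, 244] [534.   16.   48.7] [44.6 71. ] 1163
top lid_a_pu
[... 404 characters left out ...]
[536.6 130.8  39.4] [35.6 43.2] 7267
top plate 0.49 [151, 216, 198, 226] [540.2 399.1  17.1] [ 0.8 23. ] 306
side lid_a 0.9 [166, 208, 195, 240] [774.1 291.7  10.2] [ 5.2 31.4] 688
side lid_a 0.72 [306, 275, 338, 314] [264.8 306.9  10.2] [ 4.6 32.3] 1045
side lid_a 0.64 [257, 202, 305, 228] [494.2 136.3  50.1] [44.9 72.5] 704
side lid_a 0.59 [267, 183, 311, 202] [527.4  22.5  49.6] [40.2 71.6] 700
side lid_a 0.57 [231, 219, 277, 250] [517.9 244.8  50.1] [44.4 71.5] 798
side lid_a_pull 0.71 [266, 179, 310, 203] [525.4  21.4  50.2] [44.7 72.1] 616
side tray 0.91 [321, 134, 380, 169] [ 478.4 -336.     6.5] [ 0.9 15.5] 1275
side plate 0.7 [211, 175, 327, 274] [505.2 179.2  40.3] [17.  44.9] 4775
```

View pics/top1.png

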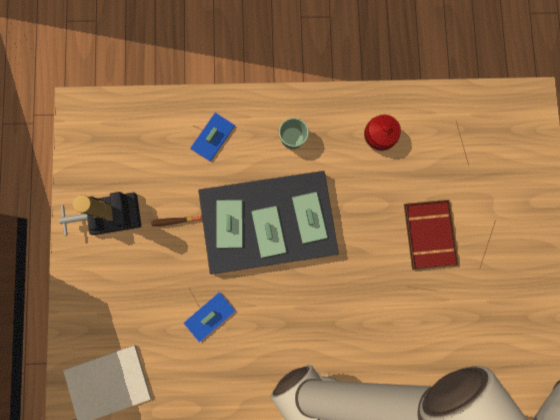

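View pics/side1.png

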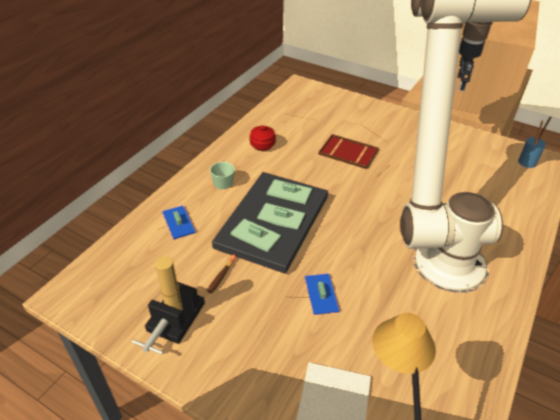

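```bash
cat >> h.py <<'E'
def rect(q):
    (c,(w,h),a)=cv2.minAreaRect(q[:,:2].astype(np.float32))
    if w<h: w,h,a=h,w,a+90
    a=(a+90)%180-90
    return np.round(c,1),round(w,1),round(h,1),round(a,1)
E
python3 - <<'E'
from h import *
p=eyes.get_image("top");W=world(p)
z=W[...,2]
for k in("lid_a","tray"):
    for d in nets.masks_of(k,p):
        if k=="tray" and d["bbox"][0]<350: continue
        m=cv2.dilate(d["region"].astype(np.uint8),np.ones((5,5)))>0
        m&=p["range_z"]>0
        q=W[m]; c=p["frame"][m].mean(0).round()
        base=40 if (k!="tray" and 380<np.median(q[:,0])<680) else 0
        lo=(6,3)[k=="tray"]
        sl=q[(q[:,2]>base+lo)&(q[:,2]<base+12)]; pu=q[q[:,2]>base+22]
        print(k,d["bbox"],c,"slab",rect(sl),np.median(sl[:,2]).round(1),"pull",(rect(pu),np.median(pu[:,2]).round(1),pu.mean(0).round(1)) if len(pu)>5 else "")
        if k=="tray":
            wl=q[q[:,2]>9]; print("wall",rect(wl),"floor z",np.median(q[:,2]))
E
```

```text
lid_a [251.6, 204.5, 284.9, 259.3] [129. 145. 117.] slab (array([500.4, 129.8]), 130.7, 69.8, 10.3) 48.6 pull ((array([499.8, 129.7]), 43.8, 13.8, 9.6), np.float64(72.5), array([499. , 129.7,  71.8]))
lid_a [215.8, 201.1, 243.0, 247.3] [129. 145. 117.] slab (array([524.5, 238.4]), 132.9, 69.3, -1.1) 48.6 pull ((array([525. , 237.6]), 43.8, 11.6, -0.1), np.float64(71.6), array([524.7, 237.7,  71.7]))
lid_a [292.8, 192.6, 326.4, 245.0] [123. 138. 112.] slab (array([536.4,  15.5]), 129.8, 70.4, 10.7) 48.5 pull ((array([536.4,  15.9]), 44.2, 14.0, 12.0), np.float64(71.8), array([536. ,  16.3,  71.6]))
lid_a [190.6, 113.9, 234.6, 160.8] [ 84.  99. 134.] slab (array([784.3, 284.7]), 130.5, 72.0, -34.7) 8.6 pull ((array([784.2, 285.2]), 44.9, 14.9, -35.9), np.float64(31.9), array([783.4, 284.3,  31.2]))
lid_a [184.3, 293.2, 234.3, 343.7] [ 81. 100. 141.] slab (array([269.9, 299.5]), 130.9, 72.1, -51.2) 8.5 pull ((array([271.1, 299.7]), 43.3, 13.8, -50.8), np.float64(31.5), array([271.1, 299.7,  31.5]))
tray [406.4, 200.7, 457.9, 268.2] [125.  58.  41.] slab (array([ 484.2, -336.6]), 201.8, 147.9, 5.5) 5.3 pull 
wall (array([ 482.5, -334.8]), 190.0, 132.8, 3.8) floor z 4.137625713230882
```

The top view shows three green lids on the plate at pixels (229,223), (269,231) and (309,217). The two blue look-alikes are at (213,137) and (210,317), and the tray is at (431,235). I'll leave the blue ones alone. Next I move over the plate with the fingers shut and take a wrist view.

```bash
cat >> h.py <<'E'
def go(x,y,z,yaw):
    "yaw=lid yaw deg; prints total delta in units (tool frame)"
    s=arm.read_state();R=Ro.from_quat(s["ee_rot"])
    ax=np.radians(yaw+180)
    T=Ro.from_matrix(np.array([[np.cos(ax),np.sin(ax),0],[np.sin(ax),-np.cos(ax),0],[0,0,-1.]]).T)
    d=T.inv() if 0 else R.inv().apply(np.array([x,y,z])-s["position"])/25
    r=(R.inv()*T).as_rotvec(degrees=True)/6
    print("pos",s["position"].round(2),"shift",d.round(3),"rot",r.round(3),"F",s["contact_force"].round(2),"t",round(s["clock"],2),"w",round(s["gripper_width"],1))
    print("if rotated first:",T.inv().apply(np.array([x,y,z])-s["position"]).round(3)/25)
E
python3 -c "
from h import *
go(500,60,230,10.5)"
```

```text
pos [ 200.04 -592.08  231.3 ] shift [-19.715  20.872   0.053] rot [0.    0.    1.361] F [-0.06 -0.52  0.62] t 0.65 w 85.4
if rotated first: [-16.55068  23.46004   0.05212]
```

Call:
apply_moves(xyz=[[-0.5,0.5,0],[-0.95,1,0],[-0.95,1,0],[-0.95,1,0],[-0.95,1,0],[-0.95,1,0],[-0.95,1,0],[-0.95,1,0],[-0.95,1,0],[-0.95,1,0],[-0.95,1,0],[-0.95,1,0],[-0.95,1,0],[-0.95,1,0],[-0.95,1,0],[-0.95,1,0],[-0.95,1,0],[-0.95,1,0],[-0.95,1,0],[-0.95,1,0]], delta_rot=[[0,0,0],[0,0,0],[0,0,0],[0,0,0],[0,0,0],[0,0,0],[0,0,0],[0,0,0],[0,0,0],[0,0,0],[0,0,0],[0,0,0],[0,0,0],[0,0,0],[0,0,0],[0,0,0],[0,0,0],[0,0,0],[0,0,0],[0,0,0]], hand=[1,1,1,1,1,1,1,1,1,1,1,1,1,1,1,1,1,1,1,1])

```text
clock: 2.32
position: [483.8, 20.0, 231.7]
ee_rot: [-0.162, 0.987, 0.0, 0.0]
contact_force: [0.5, 0.4, 0.3]
gripper_width: -0.0
grasp_force: 0.0
```

Call:
apply_moves(xyz=[[-0.6,0.6,0],[-0.5,0.5,0],[0,0,0],[0,0,0],[0,0,0]], delta_rot=[[0,0,0],[0,0,0],[0,0,0.7],[0,0,0.66],[0,0,0]], hand=[1,1,1,1,1])

```text
clock: 2.73
position: [500.6, 53.2, 231.2]
ee_rot: [-0.091, 0.996, -0.0, -0.0]
contact_force: [0.7, -0.3, -0.7]
gripper_width: 0.1
grasp_force: 0.0
```

```bash
cat >> h.py <<'E'
def wrist():
    s=arm.read_state();p=eyes.get_image("wrist")
    T=np.eye(4);T[:3,:3]=Ro.from_quat(s["ee_rot"]).as_matrix();T[:3,3]=s["position"]
    M=np.linalg.inv(T@np.array(p["hand_eye"]))
    p["R"],p["t"]=M[:3,:3],M[:3,3]
    return p
E
python3 - <<'E'
from h import *
p=wrist();save(p,"w1.png");W=world(p)
for d in nets.masks_of("lid_a",p):
    m=(cv2.dilate(d["region"].astype(np.uint8),np.ones((9,9)))>0)&(p["range_z"]>0);q=W[m]
    sl=q[(q[:,2]>45.5)&(q[:,2]<52)];pu=q[q[:,2]>62]
    if len(pu)>9 and len(sl)>9: print([int(x) for x in d["bbox"]],rect(sl),np.median(sl[:,2]).round(1),"pull",rect(pu),np.median(pu[:,2]).round(1))
go(487,6.5,100,10.5)
E
```

```text
[321, 119, 404, 256] (array([499.3, 131.1]), 130.1, 70.4, 10.3) 49.1 pull (array([498.6, 130.8]), 43.2, 14.5, 10.4) 72.6
[193, 137, 274, 267] (array([535.7,  16.8]), 130.4, 70.1, 11.0) 49.0 pull (array([519.3,  22.7]), 76.0, 31.5, -19.9) 72.7
[406, 161, 522, 296] (array([524.1, 239.1]), 130.7, 71.8, -0.9) 49.1 pull (array([523.5, 238.7]), 43.5, 15.1, 0.3) 72.3
pos [500.56  52.81 231.36] shift [ 0.873 -1.721  5.255] rot [ 0.    -0.     0.014] F [-1.04 -0.06  0.14] t 2.83 w 0.2
if rotated first: [ 0.87076 -1.72244  5.2546 ]
```

Both views agree to about 1 mm: the slab tops are at 49 and the pulls at 72.5. I'll start with the right lid, pressing its near end.

Call:
apply_moves(xyz=[[0.44,-0.86,0.5],[0.43,-0.86,1],[0,0,1],[0,0,1],[0,0,1],[0,0,1],[0,0,0.8],[0,0,0.4],[0,0,0.25],[0,0,0.15],[0,0,0],[0,0,0]], delta_rot=[[0,0,0],[0,0,0],[0,0,0],[0,0,0],[0,0,0],[0,0,0],[0,0,0],[0,0,0],[0,0,0],[0,0,0],[0,0,0],[0,0,0]], hand=[1,1,1,1,1,1,1,1,1,1,1,1])

```text
clock: 3.83
position: [487.7, 6.8, 54.5]
ee_rot: [-0.092, 0.996, 0.0, 0.001]
contact_force: [-0.2, 0.5, 0.8]
gripper_width: -0.2
grasp_force: 0.0
```

Call:
apply_moves(xyz=[[0,0,0.03],[0,0,0.03],[0,0,0.03],[0,0,0.03],[0,0,0],[0,0,0]], delta_rot=[[0,0,0],[0,0,0],[0,0,0],[0,0,0],[0,0,0],[0,0,0]], hand=[1,1,1,1,1,1])

```text
clock: 4.33
position: [487.1, 6.8, 50.9]
ee_rot: [-0.092, 0.996, 0.0, 0.0]
contact_force: [-1.0, 0.5, 0.4]
gripper_width: 0.3
grasp_force: 0.0
```

Call:
apply_moves(xyz=[[0,0,0.02],[0,0,0.02],[0,0,0],[0,0,0]], delta_rot=[[0,0,0],[0,0,0],[0,0,0],[0,0,0]], hand=[1,1,1,1])

```text
clock: 4.67
position: [487.1, 6.8, 49.8]
ee_rot: [-0.092, 0.996, -0.0, -0.0]
contact_force: [-0.6, 0.1, 0.2]
gripper_width: -0.1
grasp_force: 0.0
```

Call:
apply_moves(xyz=[[0,0,0.01],[0,0,0.01],[0,0,0],[0,0,0]], delta_rot=[[0,0,0],[0,0,0],[0,0,0],[0,0,0]], hand=[1,1,1,1])

```text
clock: 5.0
position: [487.1, 6.8, 49.3]
ee_rot: [-0.092, 0.996, -0.0, 0.0]
contact_force: [0.2, 0.8, -0.7]
gripper_width: -0.2
grasp_force: 0.0
```

Call:
apply_moves(xyz=[[0,0,0.01],[0,0,0],[0,0,0]], delta_rot=[[0,0,0],[0,0,0],[0,0,0]], hand=[1,1,1])

```text
clock: 5.25
position: [487.2, 6.8, 49.1]
ee_rot: [-0.092, 0.996, 0.0, 0.0]
contact_force: [0.3, -0.3, 1.4]
gripper_width: -0.3
grasp_force: 0.3
```

Call:
apply_moves(xyz=[[0,0,0.01],[0,0,0],[0,0,0]], delta_rot=[[0,0,0],[0,0,0],[0,0,0]], hand=[1,1,1])

```text
clock: 5.5
position: [487.1, 6.8, 49.1]
ee_rot: [-0.092, 0.996, -0.0, 0.0]
contact_force: [-0.8, -0.8, 3.6]
gripper_width: 0.2
grasp_force: 2.1
```

Call:
apply_moves(xyz=[[0,0,0.005],[0,0,0],[0,0,0]], delta_rot=[[0,0,0],[0,0,0],[0,0,0]], hand=[1,1,1])

```text
clock: 5.75
position: [487.1, 6.8, 49.1]
ee_rot: [-0.092, 0.996, -0.0, 0.0]
contact_force: [-1.5, 0.6, 5.4]
gripper_width: 0.3
grasp_force: 2.8
```

The force reached 5.4 N with no sink (z stays at 49.1), so the right lid is true. On to the middle lid.

Call:
apply_moves(xyz=[[0,0,-0.3],[0,0,-0.7],[0,0,-1],[0.13,0.96,0],[0.13,0.96,0],[0.13,0.96,0],[0.12,0.96,0],[0.12,0.96,0],[0,0,0.8],[0,0,0.6],[0,0,0.3],[0,0,0.12],[0,0,0.05],[0,0,0.05],[0,0,0],[0,0,0],[0,0,0]], delta_rot=[[0,0,0],[0,0,0],[0,0,0],[0,0,0],[0,0,0],[0,0,0],[0,0,0],[0,0,0],[0,0,0],[0,0,0],[0,0,0],[0,0,0],[0,0,0],[0,0,0],[0,0,0],[0,0,0],[0,0,0]], hand=[1,1,1,1,1,1,1,1,1,1,1,1,1,1,1,1,1])

```text
clock: 7.17
position: [450.1, 122.0, 51.2]
ee_rot: [-0.091, 0.996, 0.0, 0.001]
contact_force: [-0.2, 0.7, -0.3]
gripper_width: 0.1
grasp_force: 0.0
```

Call:
apply_moves(xyz=[[0,0,0.01],[0,0,0.01],[0,0,0.01],[0,0,0],[0,0,0]], delta_rot=[[0,0,0],[0,0,0],[0,0,0],[0,0,0],[0,0,0]], hand=[1,1,1,1,1])

```text
clock: 7.58
position: [449.7, 121.9, 49.9]
ee_rot: [-0.092, 0.996, -0.0, -0.0]
contact_force: [-0.3, -0.5, -0.4]
gripper_width: 0.2
grasp_force: 0.0
```

Call:
apply_moves(xyz=[[0,0,0.01],[0,0,0.01],[0,0,0.01],[0,0,0],[0,0,0]], delta_rot=[[0,0,0],[0,0,0],[0,0,0],[0,0,0],[0,0,0]], hand=[1,1,1,1,1])

```text
clock: 8.0
position: [449.7, 121.9, 49.1]
ee_rot: [-0.092, 0.996, -0.0, -0.0]
contact_force: [0.5, -0.3, -0.2]
gripper_width: 0.1
grasp_force: 0.0
```

Call:
apply_moves(xyz=[[0,0,0.01],[0,0,0.01],[0,0,0.01],[0,0,0],[0,0,0]], delta_rot=[[0,0,0],[0,0,0],[0,0,0],[0,0,0],[0,0,0]], hand=[1,1,1,1,1])

```text
clock: 8.42
position: [449.6, 121.9, 48.4]
ee_rot: [-0.092, 0.996, -0.0, -0.0]
contact_force: [-0.9, -0.1, 1.4]
gripper_width: 0.1
grasp_force: 0.6
```

Call:
apply_moves(xyz=[[0,0,0.01],[0,0,0.01],[0,0,0.01],[0,0,0],[0,0,0]], delta_rot=[[0,0,0],[0,0,0],[0,0,0],[0,0,0],[0,0,0]], hand=[1,1,1,1,1])

```text
clock: 8.83
position: [449.6, 121.8, 47.6]
ee_rot: [-0.092, 0.996, -0.0, -0.0]
contact_force: [-1.3, -0.7, 0.9]
gripper_width: -0.1
grasp_force: 0.6
```

Call:
apply_moves(xyz=[[0,0,0.01],[0,0,0.01],[0,0,0.01],[0,0,0],[0,0,0]], delta_rot=[[0,0,0],[0,0,0],[0,0,0],[0,0,0],[0,0,0]], hand=[1,1,1,1,1])

```text
clock: 9.25
position: [449.6, 121.9, 46.9]
ee_rot: [-0.092, 0.996, -0.0, -0.0]
contact_force: [-0.5, 0.3, 0.6]
gripper_width: 0.2
grasp_force: 0.6
```

The lid sinks steadily at about 1.5 N, so the middle lid is the warped one. I'll go on to the stop.

Call:
apply_moves(xyz=[[0,0,0.01],[0,0,0.01],[0,0,0],[0,0,0]], delta_rot=[[0,0,0],[0,0,0],[0,0,0],[0,0,0]], hand=[1,1,1,1])

```text
clock: 9.58
position: [449.7, 121.9, 46.6]
ee_rot: [-0.092, 0.996, -0.0, -0.0]
contact_force: [-1.5, -0.2, 4.2]
gripper_width: -0.1
grasp_force: 2.3
```

Call:
apply_moves(xyz=[[0,0,0.01],[0,0,0.01],[0,0,0],[0,0,0]], delta_rot=[[0,0,0],[0,0,0],[0,0,0],[0,0,0]], hand=[1,1,1,1])

```text
clock: 9.92
position: [449.7, 121.9, 46.5]
ee_rot: [-0.092, 0.996, -0.0, 0.0]
contact_force: [-3.0, -0.9, 7.6]
gripper_width: 0.0
grasp_force: 4.3
```

Call:
apply_moves(xyz=[[0,0,0.01],[0,0,0],[0,0,0]], delta_rot=[[0,0,0],[0,0,0],[0,0,0]], hand=[1,1,1])

```text
clock: 10.17
position: [449.7, 121.9, 46.5]
ee_rot: [-0.092, 0.996, -0.0, 0.0]
contact_force: [-5.2, -0.2, 9.2]
gripper_width: -0.2
grasp_force: 5.2
```

Call:
apply_moves(xyz=[[0,0,0],[0,0,0],[0,0,0],[0,0,0],[0,0,0],[0,0,0],[0,0,0],[0,0,0],[0,0,0],[0,0,0],[0,0,0],[0,0,0],[0,0,0],[0,0,0],[0,0,0],[0,0,0],[0,0,0],[0,0,0]], delta_rot=[[0,0,0],[0,0,0],[0,0,0],[0,0,0],[0,0,0],[0,0,0],[0,0,0],[0,0,0],[0,0,0],[0,0,0],[0,0,0],[0,0,0],[0,0,0],[0,0,0],[0,0,0],[0,0,0],[0,0,0],[0,0,0]], hand=[1,1,1,1,1,1,1,1,1,1,1,1,1,1,1,1,1,1])

```text
clock: 11.67
position: [449.7, 121.9, 46.5]
ee_rot: [-0.092, 0.996, -0.0, 0.0]
contact_force: [-3.3, -0.9, 9.7]
gripper_width: 0.0
grasp_force: 5.1
```

Call:
apply_moves(xyz=[[0,0,-0.03],[0,0,-0.04],[0,0,-0.04],[0,0,-0.1],[0,0,-0.5],[0,0,-1],[0,0,-1],[0,0,-1],[0,0,-1],[0,0,0],[0,0,0]], delta_rot=[[0,0,0],[0,0,0],[0,0,0],[0,0,0],[0,0,0],[0,0,0],[0,0,0],[0,0,0],[0,0,0],[0,0,0],[0,0,0]], hand=[1,1,1,1,1,1,0,0,0,0,0])

```text
clock: 12.58
position: [450.6, 122.6, 164.8]
ee_rot: [-0.092, 0.996, 0.001, 0.002]
contact_force: [0.2, -0.3, -0.4]
gripper_width: 42.7
grasp_force: 0.0
```

```bash
python3 - <<'E'
from h import *
for p in (eyes.get_image("top"),wrist()):
    W=world(p)
    for d in nets.masks_of("lid_a",p):
        m=(cv2.dilate(d["region"].astype(np.uint8),np.ones((9,9)))>0)&(p["range_z"]>0);q=W[m]
        sl=q[(q[:,2]>45.5)&(q[:,2]<52)];pu=q[(q[:,2]>66)&(q[:,2]<80)]
        if len(pu)>9 and len(sl)>9: print([int(x) for x in d["bbox"]],rect(sl),np.median(sl[:,2]).round(1),"pull",rect(pu),np.median(pu[:,2]).round(1))
save(p,"w2.png")
go(499,131,120,10.3)
E
```

```text
[291, 189, 325, 243] (array([536.2,  15.7]), 130.1, 70.3, 10.8) 48.6 pull (array([536.6,  15.4]), 43.8, 14.2, 9.8) 71.7
[215, 197, 243, 247] (array([526. , 238.5]), 130.3, 69.3, -1.1) 48.5 pull (array([525. , 237.7]), 43.7, 11.5, -0.7) 71.8
[74, 200, 183, 335] (array([530.9,  15.9]), 121.6, 71.0, 11.0) 49.1 pull (array([535. ,  17.6]), 44.3, 14.2, 11.2) 72.6
[368, 223, 470, 331] (array([501.1, 239.4]), 84.9, 71.6, -0.8) 49.1 pull (array([515.5, 238.6]), 28.5, 14.4, -0.5) 72.5
[234, 179, 327, 330] (array([499.8, 131.2]), 131.4, 70.2, 10.4) 49.1 pull (array([498.7, 131.2]), 44.0, 13.5, 10.2) 72.7
pos [449.08 121.56 162.26] shift [-2.036  0.009  1.686] rot [-0.008 -0.022  0.033] F [-0.23 -0.14  0.68] t 12.78 w 43.0
if rotated first: [-2.03216  0.01436  1.69052]
```

View pics/w2.png

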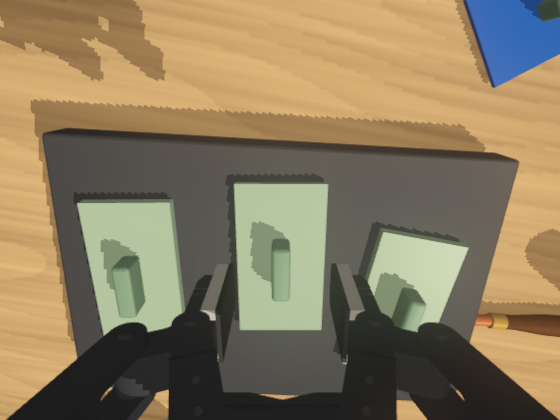

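In this near view the middle green lid at pixel (281,270) is the one that rocked. Its green neighbours at (130,255) and (410,300) are not meant: the left one tested true and the other is true by elimination. The blue one at top right is not meant either. The middle lid has not shifted, so I'll grip its pull.

Call:
apply_moves(xyz=[[-0.5,0,0],[-1,0,0],[-0.53,0,0.5],[0,0,0.9],[0,0,0.9],[0,0,0.8],[0,0,0.5],[0,0,0.3],[0,0,0.1],[0,0,0],[0,0,0],[0,0,0]], delta_rot=[[0,0,0],[0,0,0],[0,0,0],[0,0,0.03],[0,0,0],[0,0,0],[0,0,0],[0,0,0],[0,0,0],[0,0,0],[0,0,0],[0,0,0]], hand=[0,0,0,0,0,0,0,0,0,0,0,0])

```text
clock: 13.78
position: [500.2, 131.5, 64.3]
ee_rot: [-0.09, 0.996, 0.0, 0.001]
contact_force: [-0.7, 0.5, 0.1]
gripper_width: 42.5
grasp_force: 0.0
```

```bash
python3 -c "
from h import *
go(499,131.2,51.5,10.3)"
```

```text
pos [500.23 131.53  64.29] shift [ 0.052 -0.005  0.512] rot [0.006 0.017 0.007] F [-0.67  0.51  0.06] t 13.78 w 42.5
if rotated first: [ 0.05072 -0.00428  0.51168]
```

Call:
apply_moves(xyz=[[0.03,0,0.2],[0,0,0.15],[0,0,0.1],[0,0,0.03],[0,0,0],[0,0,0],[0,0,0],[0,0,0],[0,0,0],[0,0,0],[0,0,0],[0,0,0],[0,0,0]], delta_rot=[[0,0,0],[0,0,0],[0,0,0],[0,0,0],[0,0,0],[0,0,0],[0,0,0],[0,0,0],[0,0,0],[0,0,0],[0,0,0],[0,0,0],[0,0,0]], hand=[0,0,0,0,0,0,0.6,0.7,1,1,1,1,1])

```text
clock: 14.87
position: [499.1, 131.1, 51.8]
ee_rot: [-0.09, 0.996, 0.0, 0.0]
contact_force: [1.0, 0.6, 3.6]
gripper_width: 12.9
grasp_force: 60.6
```

Call:
apply_moves(xyz=[[0,0,-0.1],[0,0,-0.3],[0,0,-0.6],[0,0,-0.8],[0,0,-0.8],[0,0,-0.5],[0,0,0]], delta_rot=[[0,0,0],[0,0,0],[0,0,0],[0,0,0],[0,0,0],[0,0,0],[0,0,0]], hand=[1,1,1,1,1,1,1])

```text
clock: 15.45
position: [500.4, 131.8, 131.9]
ee_rot: [-0.09, 0.996, 0.001, 0.003]
contact_force: [-0.3, -0.4, -1.1]
gripper_width: 12.8
grasp_force: 60.0
```

Call:
apply_moves(xyz=[[0.05,-0.3,0],[0.1,-0.6,0],[0.2,-0.9,0],[0.2,-0.9,0],[0.2,-0.9,0],[0.2,-0.9,0],[0.2,-0.9,0],[0.2,-0.9,0],[0.2,-0.9,0],[0.2,-0.9,0],[0.2,-0.9,0],[0.2,-0.9,0],[0.2,-0.9,0],[0.2,-0.9,0],[0.2,-0.9,0],[0.2,-0.9,0],[0.2,-0.8,0],[0.2,-0.6,0],[0.1,-0.3,0],[0.05,-0.2,0]], delta_rot=[[0,0,0],[0,0,0],[0,0,0],[0,0,0],[0,0,0],[0,0,0],[0,0,0],[0,0,0],[0,0,0],[0,0,0],[0,0,0],[0,0,0],[0,0,0],[0,0,0],[0,0,0],[0,0,0],[0,0,0],[0,0,0],[0,0,0],[0,0,0]], hand=[1,1,1,1,1,1,1,1,1,1,1,1,1,1,1,1,1,1,1,1])

```text
clock: 17.12
position: [480.3, -264.2, 127.4]
ee_rot: [-0.089, 0.996, 0.001, -0.002]
contact_force: [-0.0, 0.1, -1.9]
gripper_width: 12.8
grasp_force: 60.0
```

```bash
python3 - <<'E'
from h import *
for n in("top","side","wrist"):
    p=wrist() if n=="wrist" else eyes.get_image(n)
    W=world(p);save(p,n+"3.png")
    a=W[(p["range_z"]>0)&(abs(W[...,0]-482)<130)&(abs(W[...,1]+335)<100)]
    wl=a[(a[:,2]>10)&(a[:,2]<18)]
    print(n,len(wl),rect(wl),"rim z",np.percentile(wl[:,2],80).round(1),"floor",np.median(a[(a[:,2]>2.5)&(a[:,2]<7),2]) )
    b=W[(p["range_z"]>0)&(abs(W[...,0]-490)<130)&(abs(W[...,1]+325)<100)&(W[...,2]>60)&(W[...,2]<128)]
    lid=b[(b[:,2]<126)]
    if len(lid)>20: print(" lid",len(lid),rect(lid),np.median(lid[:,2]).round(1))
go(482.5,-334.8,80,4.0)
E
```

```text
top 80 (array([ 418.4, -361.1]), 88.6, 58.6, -86.5) rim z 15.0 floor 4.293466360307268
 lid 178 (array([ 442.4, -287.6]), 44.3, 39.6, 10.6) 123.6
side 225 (array([ 479.9, -340.4]), 193.1, 153.3, 2.9) rim z 15.4 floor 4.530258584701487
 lid 220 (array([ 479.7, -266.4]), 130.4, 83.4, 11.3) 124.1
wrist 4040 (array([ 482. , -334.4]), 190.2, 130.4, 3.8) rim z 14.3 floor 4.680113874160784
 lid 21894 (array([ 481.6, -262.6]), 131.0, 70.6, 10.4) 125.2
pos [ 481.32 -263.16  128.27] shift [ 0.464 -2.829  1.929] rot [ 0.007 -0.011  1.051] F [ 0.56  0.14 -1.19] t 17.27 w 12.8
if rotated first: [ 0.15292 -2.86188  1.93088]
```

View pics/wrist3.png

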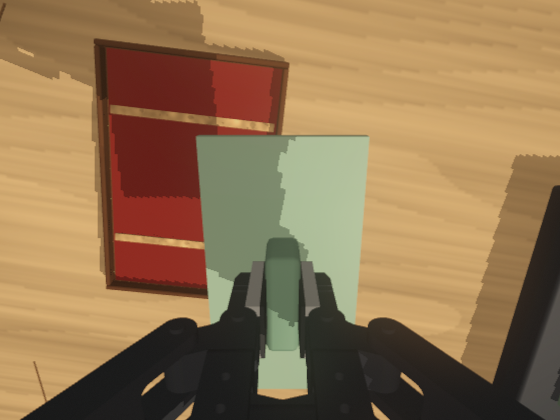

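The tray is centred at (482.2, -334.5) with yaw 3.8°, and its outline measures 190 x 130. The lid hangs square in the grip, with its centre at about the TCP. I'll turn it, shift it over and lower it to just above the tray.

Call:
apply_moves(xyz=[[0,0,0],[0,0,0],[0,0,0],[0.05,-0.5,0],[0.05,-0.9,0],[0.04,-0.9,0],[0,-0.5,0],[0,0,0.3],[0,0,0.7],[0,0,0.8],[0,0,0.6],[0,0,0.4],[0,0,0.2],[0,0,0],[0,0,0],[0,0,0]], delta_rot=[[0,0,0.35],[0,0,0.4],[0,0,0.32],[0,0,0],[0,0,0],[0,0,0],[0,0,0],[0,0,0],[0,0,0],[0,0,0],[0,0,0],[0,0,0],[0,0,0],[0,0,0],[0,0,0],[0,0,0]], hand=[1,1,1,1,1,1,1,1,1,1,1,1,1,1,1,1])

```text
clock: 18.6
position: [483.9, -333.7, 55.0]
ee_rot: [-0.034, 0.999, -0.0, 0.001]
contact_force: [0.1, 0.3, -1.9]
gripper_width: 12.8
grasp_force: 60.0
```

```bash
cat > m.py <<'E'
from h import *
p=wrist();W=world(p);ok=p["range_z"]>0;s=arm.read_state();zu=s["position"][2]-2.8
a=W[ok&(abs(W[...,0]-482)<130)&(abs(W[...,1]+335)<100)]
wl=a[(a[:,2]>10)&(a[:,2]<18)];print("rim",rect(wl))
g=(p["frame"][...,1].astype(int)>p["frame"][...,0]+5)&ok
b=W[g&(abs(W[...,0]-482)<100)&(abs(W[...,1]+335)<70)&(abs(W[...,2]-zu)<5)]
print("lid",rect(b),np.median(b[:,2]).round(1)); 
f=np.linalg.lstsq(np.c_[b[:,:2]-b[:,:2].mean(0),np.ones(len(b))],b[:,2],rcond=None)[0];print("slope",f[:2].round(4))
save(p,"w%d.png"%(s["clock"]*100))
go(482,-335,15.9,3.8)
E
python3 m.py
```

```text
rim (array([ 461.2, -335.6]), 148.7, 131.0, 4.1)
lid (array([ 484.3, -333. ]), 130.5, 70.0, 4.0) 52.1
slope [0.0024 0.    ]
pos [ 483.87 -333.7    55.03] shift [ 0.081 -0.045  1.565] rot [-0.01   0.019  0.021] F [ 1.04  0.1  -2.02] t 18.65 w 12.8
if rotated first: [ 0.07828 -0.04692  1.56508]
```

Call:
apply_moves(xyz=[[0.09,-0.055,0],[0,0,0.2],[0,0,0.4],[0,0,0.35],[0,0,0.2],[0,0,0.1],[0,0,0],[0,0,0],[0,0,0]], delta_rot=[[0,0,0.02],[0,0,0],[0,0,0],[0,0,0],[0,0,0],[0,0,0],[0,0,0],[0,0,0],[0,0,0]], hand=[1,1,1,1,1,1,1,1,1])

```text
clock: 19.4
position: [481.3, -335.1, 22.9]
ee_rot: [-0.033, 0.999, -0.0, 0.0]
contact_force: [-0.7, -0.5, -0.9]
gripper_width: 12.7
grasp_force: 60.0
```

```bash
python3 m.py
```

```text
rim (array([ 481.5, -334.3]), 189.0, 130.6, 3.9)
lid (array([ 481.6, -334.6]), 130.3, 69.9, 3.9) 20.1
slope [0.0011 0.0001]
pos [ 481.32 -335.14   23.04] shift [-0.027  0.004  0.286] rot [-0.004  0.007 -0.   ] F [ 0.98  0.45 -1.68] t 19.45 w 12.8
if rotated first: [-0.0274   0.00372  0.2856 ]
```

Lid and tray centres agree to within about 0.5 mm, so I'll lower it gently.

Call:
apply_moves(xyz=[[-0.01,0,0.08],[0,0,0.06],[0,0,0.04],[0,0,0.04],[0,0,0.02],[0,0,0],[0,0,0]], delta_rot=[[0,0,0],[0,0,0],[0,0,0],[0,0,0],[0,0,0],[0,0,0],[0,0,0]], hand=[1,1,1,1,1,1,1])

```text
clock: 20.03
position: [481.2, -335.0, 16.7]
ee_rot: [-0.033, 0.999, -0.0, -0.0]
contact_force: [0.2, 1.1, -0.8]
gripper_width: 12.8
grasp_force: 60.0
```

Call:
apply_moves(xyz=[[0,0,0.02],[0,0,0.01],[0,0,0],[0,0,0]], delta_rot=[[0,0,0],[0,0,0],[0,0,0],[0,0,0]], hand=[1,1,1,1])

```text
clock: 20.37
position: [481.2, -335.0, 15.9]
ee_rot: [-0.033, 0.999, 0.0, -0.0]
contact_force: [-0.5, 0.6, -1.8]
gripper_width: 12.6
grasp_force: 60.0
```

Call:
apply_moves(xyz=[[0,0,0.01],[0,0,0],[0,0,0]], delta_rot=[[0,0,0],[0,0,0],[0,0,0]], hand=[1,1,1])

```text
clock: 20.62
position: [481.2, -335.0, 15.8]
ee_rot: [-0.033, 0.999, -0.0, 0.0]
contact_force: [-0.6, 0.9, -1.0]
gripper_width: 12.4
grasp_force: 60.2
```

Call:
apply_moves(xyz=[[0,0,0.01],[0,0,0],[0,0,0]], delta_rot=[[0,0,0],[0,0,0],[0,0,0]], hand=[1,1,1])

```text
clock: 20.87
position: [481.3, -335.0, 15.8]
ee_rot: [-0.033, 0.999, -0.0, 0.0]
contact_force: [-0.9, 0.7, 2.2]
gripper_width: 12.9
grasp_force: 60.4
```

Call:
apply_moves(xyz=[[0,0,0],[0,0,0],[0,0,0],[0,0,0],[0,0,0],[0,0,0],[0,0,-0.1],[0,0,-0.3],[0,0,-0.6],[0,0,-1],[0,0,-1],[0,0,-1],[0,0,-1],[0,0,0],[0,0,0],[0,0,0]], delta_rot=[[0,0,0],[0,0,0],[0,0,0],[0,0,0],[0,0,0],[0,0,0],[0,0,0],[0,0,0],[0,0,0],[0,0,0],[0,0,0],[0,0,0],[0,0,0],[0,0,0],[0,0,0],[0,0,0]], hand=[0.5,0.3,0.1,0,0,0,0,0,0,0,0,0,0,0,0,0])

```text
clock: 22.2
position: [480.8, -334.7, 140.5]
ee_rot: [-0.033, 0.999, 0.0, 0.0]
contact_force: [0.5, 0.2, -1.3]
gripper_width: 42.9
grasp_force: 0.0
```

```bash
sed -i 's/zu=.*/zu=13.0/' m.py; python3 m.py; python3 - <<'E'
from h import *
p=eyes.get_image("top");W=world(p)
for d in nets.masks_of("lid_a",p):
    q=W[(cv2.dilate(d["region"].astype(np.uint8),np.ones((9,9)))>0)&(p["range_z"]>0)]
    sl=q[(q[:,2]>45.5)&(q[:,2]<52)]
    if len(sl)>50: print(rect(sl))
E
mv pics/w2*.png pics/final.png 2>/dev/null; ls pics
```

```text
rim (array([ 482., -334.]), 189.3, 130.4, 3.8)
lid (array([ 481.8, -334.4]), 129.8, 69.2, 3.9) 13.1
slope [ 0.0009 -0.0001]
pos [ 480.47 -334.62  139.73] shift [-0.067 -0.024  4.953] rot [ 0.01  -0.013 -0.005] F [ 0.23  0.25 -1.24] t 22.25 w 42.8
if rotated first: [-0.06    -0.01904  4.95336]
(array([536.5,  15. ]), 130.1, 71.3, 11.0)
(array([524.7, 244. ]), 127.9, 80.4, -1.2)
side1.png
side3.png
top1.png
top3.png
w1.png
w1864.png
w1945.png
w2.png
w2225.png
wrist3.png
```

The lid lies level on the tray floor with its top at 13.1. It is centred to within 0.5 mm and square to the tray. The other lids have not been moved.

```bash
python3 -c "
from bench import arm
print(arm.job_done())"
```

```text
the job is handed in; nothing more can be done
None
```

The middle lid was the warped one: I rocked it over until its end met the plate, held it there for 1.5 s at about 10 N, then set it level and centred in the tray and handed the job in.

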